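# Nip a loaf between the end plates of a bread slicer

## Task

Get the loaf on the bench slicer ready for slicing: with a fingertip push the sliding guide along its bar until the loaf is snug, without crushing it, between the guide and the fixed cheek plate, and then wind the guide's loose black wing screw clockwise until it is tight, with fingertip strokes on its wings. Only push things: do not pinch the wings and do not lift the loaf. Keep the robot off the blades and leave everything else on the slicer and the bench where it is.

Things in the scene. Friction and masses are not known exactly. Their poses are not given: they have to be found in the camera images.
- slicer: bread slicer, white housing 335 x 520 mm. Origin on the bench below the middle of the guide bar; x square to the bar towards the blades, y along the bar towards the cheek, z up. Steel bed z = 100. Guide bar (dark, flat) along x = 0, 26 wide, top z = 106, y -245..245; end blocks, top z = 112, on its last 21 at each end. Blade frame x 167..203, top z = 237
- cheek: fixed upright steel cheek plate at the +y end of the bed. Origin and axes as the slicer's: the face that the loaf must meet is the plane y = 195 mm, x 35..160, z 100..185
- blades: the row of upright sharp blades. Origin and axes as the slicer's: x 179..191 mm, y -220..220, z up to 213
- guide (a joint): position of the sliding loaf guide along the bar, m: 0 with the screw axis at slicer y = -170 mm, growing towards the cheek, at most 0.16. Slides with about 2.5 N of drag (the loaf adds 1.5 to 5 N), stays where it is left. With the loaf snug it reads about 0.115. Clamped, holding about 20 N, once the wing screw is tight
- guide_push (a point): middle of the guide block's flat end that faces away from the loaf (towards slicer -y): push here towards +y. z = 118 mm, 32 from the screw axis. The aluminium block is 44 (slicer x) x 78 (y) mm, top z = 128 above the bench; it rides on the bar
- guide_face (a point): point on the loaf side of the guide's upright steel plate, 100 mm behind the screw axis along slicer x, z = 140. The plate is 4 thick, its face 50 from the screw axis towards +y; it runs from 22 before the axis to 144 behind it along slicer x, z 104..176
- wing_screw (a joint): turn of the wing screw, rad: 0 tight against its stop, negative = backed off (-6.28: one turn). Clockwise seen from above makes it grow. Turns with 0.02 N m (under 1 N at the wings), stays where left, may coast slightly, sinks 1.5 mm a turn, stops dead at 0; from about -0.6 on it grips the bar. At 0 the wings lie along the bar, wing_a towards slicer -y
- screw_centre (a point): on the black wing screw's vertical axis, half-way up the wings: z = 145 mm above the bench when tight, up to 2 more when loose. Hub 21 across; two flat wings opposite each other, 6 thick, out to 31 from the axis, z 134..156 (6 mm clear above the guide's block)
- wing_a (a point): on the first wing, 28 from the screw's axis, half-way up the wing
- wing_b (a point): the same point on the opposite wing
- loaf_cheek_end (a point): centre of the loaf's flat end that faces the cheek. The loaf: brown tin loaf 200 long (along slicer y), 90 wide, 78 high, 0.35 to 0.6 kg, lying on the bed between guide and cheek, its long side 25 to 45 mm clear of the blades
- loaf_guide_end (a point): centre of the loaf's other flat end, facing the guide
- crumb_brush: bystander: crumb brush, wooden, 140 x 30 x 21, lying across the bare end of the slicer's bed beside the sliding guide; origin on its underside
- scraper: bystander: dough scraper, steel blade 75 x 150 with a wooden grip, lying flat on the bench; origin in the middle of its underside
- bread_knife: bystander: bread knife, 380 long, lying flat on the bench; origin on its underside, in the blade near the handle
- banneton: bystander: round wood-pulp proving basket, 196 across, 72 high; origin in the middle of its underside
- batard: bystander: a second, torpedo-shaped loaf 220 long, 94 wide, 93 high, lying on the bench; origin in the middle of its underside
- flour_shaker: bystander: aluminium flour shaker, 74 across, 114 high, upright; origin in the middle of its underside
- malt_jar: bystander: amber jar with a black cap, 72 across, 120 high, upright; origin in the middle of its underside
Things that resemble listed ones, but are neither listed nor needed, are in the scene too. What is shaped like the part that bears loaf_cheek_end but yellow is not meant.

How it is judged:
By the outcome, as a careful person would: the job done as asked, in the order asked, and still so for the second after the job is handed in, with the robot touching nothing.
It also fails if it takes over 64 s, if anything falls off the work surface, if the arm or the gripper's body presses on something with over 40 N, if the wrist force passes 120 N, or if a joint passes its speed limit or range.

## Robot

A 6-joint arm with a two-finger parallel gripper is mounted at the origin on the work surface. World frame = base frame: x ahead of the robot, y to its left, z up, the work surface at z = 0. Lengths are in m, angles in rad, forces in N, time in s.
With the tool pointing down it reaches from about 0.35 to 0.875 m from the base axis. Payload 4.2 kg.
Tool frame: the origin (TCP) lies midway between the tips of the shut fingers; the grasp point (between the pads) lies 19 mm behind it; z points along the fingers, y is the line along which they close (so a half turn about z gives the same grasp; the last joint's range is limited). The gripper opens to 85 mm and grips with 20 to 120 N. Pads are 22 mm wide; open, the fingers measure 114 mm over their backs; the gripper's body (76 mm by 85 mm) begins 54 mm behind the grasp point. The pads swing forward as they close: fully open they stand 13 mm farther back than shut.
Start: joints at [-0.854, 0.385, 0.008, 0, -1.194, -0.259], TCP at [0.276, -0.561, 0.231] pointing down, gripper open.
Joint ranges: [-3.14, 3.14], [-1.21, 2.06], [-1.07, 1.41], [-3.16, 2.05], [-2.99, -0.16], [-3.1, 3.1]. Speed limits (rad/s): [2.79, 2.79, 3.14, 3.14, 3.14, 3.14].

## Interface

Orientations are given as a unit quaternion [x, y, z, w].
In Python, from station import env, read_camera gives the robot as it stands.
- The arm moves only by the tool play_rows, never from a script. Its argument "motion" is a list of rows, each a list of 5 numbers: the finger opening in m, from 0 to 0.0854, then the shift along the tool's x, y, z in m, then the turn about the tool's z in degrees. In form: [[gripper, tx, ty, tz, turn], ...]. A call has 1 to 20 rows; each row is the pose to reach, as a shift and turn from the pose commanded when the call began, along the tool's axes at that moment; what a row does not reach only later rows make up. A row lasts 1/8 s, in which the tool goes at most 62.5 mm and 10.7 degrees, less where a joint would pass 70% of its speed; a pose out of reach is approached as far as the arm can. A call with a gripper value outside its range is refused whole. The fingers move at their own pace and stop on an object; "grip_force" is the grip in N (left out, the last holds). Time passes only in rows, so rows that repeat a pose let the fingers close. It gives the time, the measured TCP pose, the force, the opening and the grip force at its end, in the units of the state.
- env.get_obs(): the state, without advancing time (a new reading comes with each control period).
- read_camera(name): name is "scene" or "top" or "wrist"; returns a dict with "frame" (384x512x3 uint8, red, green, blue), "range_z" (384x512 float32, m along the optical axis (not along the pixel's ray), 0 where there is no reading), "fx", "fy", "cx", "cy" (pixels), "xyz" and "rotation" of the camera in the world; the wrist camera has in their place "T_tool_cam" (4x4, takes a point from camera to tool coordinates, whose origin is the TCP and whose axes are the flange's). Camera axes: x right, y down, z forward; pixel columns grow to the right and rows downward; lengths in m; the calibration is good to about 2 mm. The wrist camera is an equidistant fisheye: a pixel r from the principal point sees the ray r / f radians off the axis. A picture is of the moment at which its call begins: read the wrist's pose just before it.
- env.finish_job(): hands the job in; it is judged then, once.
The state is a dict: "time_s": time; "q": joint angles; "joint_vel": joint speeds; "tau": joint torques, N m; "ee_pos": TCP position; "orientation": TCP orientation; "ft_force": force on the tool from outside, world axes, zero at the start; "ft_torque": the same for the moment, N m; "grip_width": finger opening in m; "grasp_force": force on a finger pad.
Only numpy, scipy, OpenCV 4.12 (cv2) and the standard library are available. Lean on these libraries where they do the work, as an engineer would, in place of code of your own. Each camera call takes 0.05 s, during which the arm holds its last target. There are 200 camera calls.

## Working session

There is one attempt and no reset: what is moved stays moved. The work goes in short steps, Python scripts to look and compute and a tool call to move; the robot and the scene stay as the last step left them, time stands still between calls to the robot, and variables do not carry over. Pictures are saved under pics/ and viewed, at most 10 in all, crops included, and the job is handed in when it is done.

Besides the shell and the picture viewer there is one more tool, called after "Call:" as name(argument=value, ...) on one line, values as JSON. play_rows: Moves the arm, as the interface text tells. Its arguments: {"type":"object","properties":{"motion":{"type":"array","items":{"type":"array","items":{"type":"number"}}},"grip_force":{"type":"number"}},"required":["motion"]}

```bash
ls; mkdir -p pics; python3 - <<'E'
from station import env, read_camera
import cv2,numpy as np,pickle
o=env.get_obs(); print(o['time_s'],o['ee_pos'],o['orientation'])
for n in ['scene','top']:
    c=read_camera(n); pickle.dump(c,open(f'{n}.pkl','wb')); print(n,c['xyz'],c['rotation'],c['fx'],c['cx'],c['cy'])
    cv2.imwrite(f'pics/{n}0.png',cv2.resize(c['frame'][:,:,::-1],(800,600),interpolation=cv2.INTER_CUBIC))
E
```

```text
pics
0.0 [ 0.27596754 -0.560103    0.23022218] [-2.26784661e-01  9.73944311e-01  1.05514797e-03 -2.88174994e-04]
scene [ 1.02007597 -1.00119944  1.07411975] [ 0.87388133  0.23204671 -0.10796658 -0.41331461] 454.99487915161563 259.2600725220318 190.11851956861236
top [0.34653556 0.01415624 1.40263054] [-0.69814379  0.71416515 -0.03888848  0.03242031] 378.2934568644116 250.5885594075184 194.71551354116514
```

View pics/top0.png

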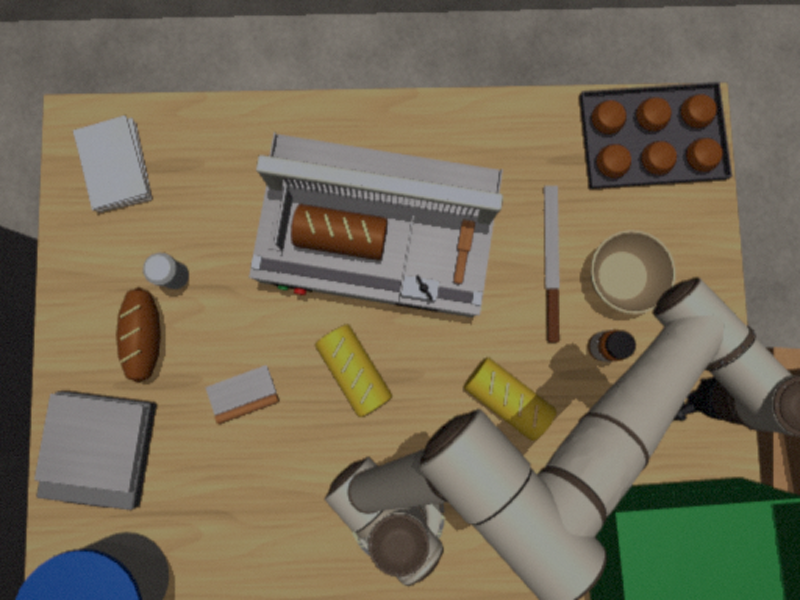

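View pics/scene0.png

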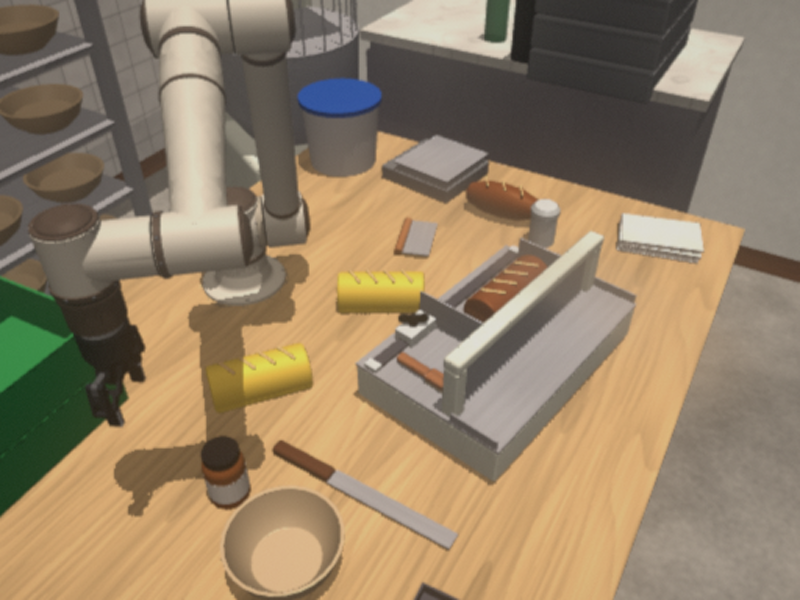

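```bash
cat > h.py <<'E'
import numpy as np,pickle
from scipy.spatial.transform import Rotation as R
def pix(c,u,v,z=None):
    """world point of pixel; z: world height of plane, else depth"""
    d=np.array([(u-c['cx'])/c['fx'],(v-c['cy'])/c['fy'],1.]); M=R.from_quat(c['rotation']).as_matrix(); p=np.array(c['xyz'])
    s=c['range_z'][int(round(v)),int(round(u))] if z is None else (z-p[2])/(M@d)[2]
    return p+M@d*s
def proj(c,P):
    q=R.from_quat(c['rotation']).as_matrix().T@(np.array(P)-c['xyz']); return c['fx']*q[0]/q[2]+c['cx'],c['fy']*q[1]/q[2]+c['cy']
E
python3 - <<'E'
from h import *; import cv2
c=pickle.load(open('top.pkl','rb')); print(np.shape(c['rotation']))
f=c['frame'][80:212,155:331,::-1]
cv2.imwrite('pics/topc.png',cv2.resize(f,None,fx=4.5,fy=4.5,interpolation=cv2.INTER_CUBIC))
for u,v in [(270,190),(300,160),(215,150),(425/1.5625,287/1.5625)]: print(pix(c,u,v))
E
```

```text
(4,)
[ 0.49018958 -0.06530375  0.12667194]
[ 0.59349061 -0.17267803  0.1152507 ]
[0.62263705 0.11583928 0.17003235]
[ 0.5078491  -0.0707114   0.15617946]
```

View pics/topc.png

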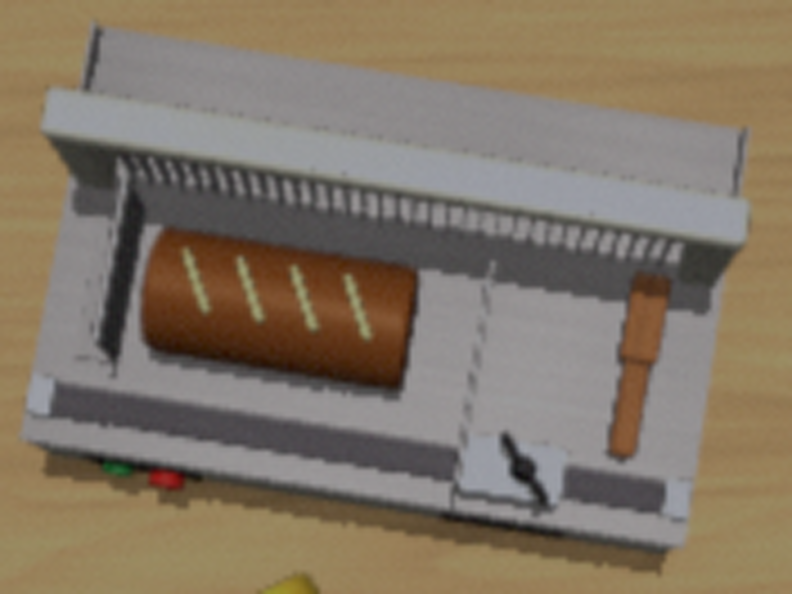

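```bash
cat >> h.py <<'E'
def load(): return pickle.load(open('top.pkl','rb'))
def cp(u,v): return 155+(u+.5)/4.5-.5,80+(v+.5)/4.5-.5
c=load()
A=pix(c,*cp(41,396),z=.112); B=pix(c,*cp(678,497),z=.112)
ey=(A-B)/np.linalg.norm(A-B); ex=np.array([ey[1],-ey[0],0]); O=(A+B)/2; O[2]=0
yaw=np.arctan2(ex[1],ex[0])
def S(x,y,z): return O+ex*x/1000+ey*y/1000+np.array([0,0,z/1000])
def toS(p): d=np.array(p)-O; return np.array([d@ex,d@ey,p[2]])*1000
E
python3 - <<'E'
from h import *
print(np.linalg.norm(A-B),O,np.degrees(yaw))
for n,u,v,z in [('screw',523,468,.156),('w1',507,438,.15),('w2',542,500,.15),('blkendTop',565,475,.128),('blk BL',458,495,.128),('frame left top',43,95,.237),('frame right',748,205,.237),('loafR',408,330,.139),('loafL',145,290,.139)]:
    p=pix(c,*cp(u,v),z=z); print(n,p.round(3),toS(p).round(1),'depthz',pix(c,*cp(u,v))[2].round(3))
o=lambda q:R.from_quat(q).as_matrix()
print(o([-2.26784661e-01,9.73944311e-01,1.05514797e-03,-2.88174994e-04]).round(3))
print(S(0,-170,145),S(0,-202,118), 'brush',[toS(pix(c,*cp(u,v))).round(0) for u,v in [(630,285),(668,285),(615,450),(633,452)]])
E
```

```text
0.49363873929162577 [0.53329541 0.05529808 0.        ] -10.348388219454597
screw [ 0.508 -0.067  0.156] [  -2.8 -124.7  156. ] depthz 0.158
w1 [ 0.532 -0.056  0.15 ] [  18.4 -109.8  150. ] depthz 0.157
w2 [ 0.485 -0.081  0.15 ] [ -23.3 -142.4  150. ] depthz 0.142
blkendTop [ 0.506 -0.1    0.128] [   0.9 -157.9  128. ] depthz 0.101
blk BL [ 0.492 -0.019  0.128] [-26.9 -80.5 128. ] depthz 0.095
frame left top [0.77  0.269 0.237] [194.5 252.9 237. ] depthz -0.007
frame right [ 0.68  -0.225  0.237] [ 195.  -249.3  237. ] depthz 0.234
loafR [0.617 0.016 0.139] [ 89.7 -23.7 139. ] depthz 0.17
loafL [0.652 0.214 0.139] [ 88.5 177.2 139. ] depthz 0.171
[[-0.897 -0.442 -0.001]
 [-0.442  0.897  0.002]
 [ 0.     0.002 -1.   ]]
[ 0.50275779 -0.11193665  0.145     ] [ 0.49700953 -0.14341612  0.118     ] brush [array([ 154., -186.,  124.]), array([ 161., -215.,  117.]), array([  28., -194.,  115.]), array([  28., -207.,  120.])]
```

```bash
cat >> h.py <<'E'
def delta(o,P,toolx):
    M=R.from_quat(o['orientation']).as_matrix(); t=M.T@(np.array(P)-o['ee_pos'])
    a=np.arctan2(M[1,0],M[0,0]); b=np.arctan2(toolx[1],toolx[0]); d=-np.degrees((b-a+np.pi)%(2*np.pi)-np.pi)
    return t.round(4),d.round(1)
E
python3 - <<'E'
from h import *; from station import env
print(delta(env.get_obs(),S(0,-185,240),-ey))
E
```

```text
(array([-0.3925,  0.2899, -0.0091]), np.float64(-53.4))
```

Call:
play_rows(motion=[[0,-0.04,0.03,-0.02,-5],[0,-0.08,0.06,-0.02,-10],[0,-0.12,0.09,-0.02,-16],[0,-0.16,0.12,-0.02,-22],[0,-0.2,0.15,-0.02,-28],[0,-0.24,0.18,-0.02,-34],[0,-0.28,0.21,-0.02,-40],[0,-0.32,0.24,-0.015,-46],[0,-0.36,0.27,-0.01,-50],[0,-0.393,0.29,-0.01,-53.4],[0,-0.393,0.29,-0.01,-53.4],[0,-0.393,0.29,-0.01,-53.4]])

```text
time_s: 1.6
ee_pos: [0.5002, -0.1269, 0.2409]
orientation: [-0.64, 0.768, 0.0, -0.0]
ft_force: [-0.0, -0.5, 0.6]
grip_width: 0.0004
grasp_force: 0.0
```

```bash
cat >> h.py <<'E'
def wproj(w,o,P):
    M=R.from_quat(o['orientation']).as_matrix(); t=M.T@(np.array(P)-o['ee_pos'])
    T=np.linalg.inv(w['T_tool_cam']); q=T[:3,:3]@t+T[:3,3]; rho=np.hypot(q[0],q[1]); a=np.arctan2(rho,q[2])
    return w['cx']+w['fx']*a*q[0]/rho, w['cy']+w['fy']*a*q[1]/rho
def wpix(w,o,u,v,z=None):
    M=R.from_quat(o['orientation']).as_matrix(); x=(u-w['cx'])/w['fx'];y=(v-w['cy'])/w['fy'];a=np.hypot(x,y)
    d=np.array([x/a*np.sin(a),y/a*np.sin(a),np.cos(a)]); T=w['T_tool_cam']; d=M@T[:3,:3]@d; p=o['ee_pos']+M@T[:3,3]
    return p+d*(z-p[2])/d[2]
E
python3 - <<'E'
from h import *; from station import env,read_camera; import cv2
o=env.get_obs(); w=read_camera('wrist'); pickle.dump((o,w),open('w1.pkl','wb'))
print(o['time_s'],o['ee_pos'],toS(o['ee_pos']),w['T_tool_cam'].round(3),w['fx'],w['cx'],w['cy'])
cv2.imwrite('pics/w1.png',cv2.resize(w['frame'][:,:,::-1],(800,600),interpolation=cv2.INTER_CUBIC))
for P in [S(0,-125,156),S(0,-157,118),S(22,-157,128),S(-22,-157,128)]: print(np.array(wproj(w,o,P))*1.5625)
E
```

```text
1.6 [ 0.50015632 -0.12685365  0.24093249] [ 1.20431172e-01 -1.85141673e+02  2.40932486e+02] [[-0.    -0.953 -0.304  0.076]
 [ 1.    -0.    -0.     0.002]
 [ 0.    -0.304  0.953 -0.143]
 [ 0.     0.     0.     1.   ]] 297.3186396354542 256.6787067830618 192.93923148587163
[398.52219378 407.97130036]
[398.64174036 331.32554841]
[361.6743414  337.39310536]
[435.49692186 337.34692984]
```

View pics/w1.png

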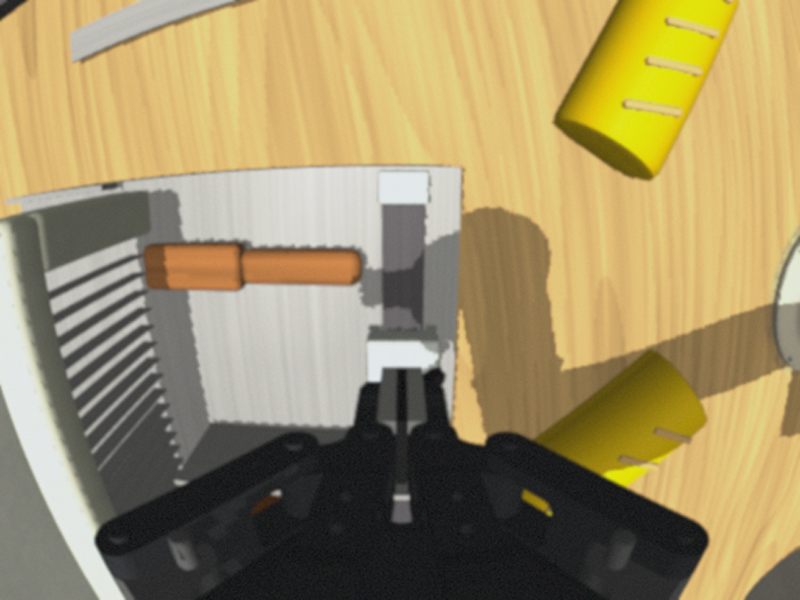

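```bash
python3 - <<'E'
from h import *
o,w=pickle.load(open('w1.pkl','rb'))
for n,u,v,z in [('blkL',368,342,.128),('blkR',438,342,.128),('wing tip',437,375,.156),('barL',383,300,.106),('barR',424,300,.106),('bar2L',383,206,.106),('bar2R',425,206,.106),('endblk',381,172,.112),('endblkR',428,172,.112),('brush end',360,267,.115)]:
    print(n,toS(wpix(w,o,u/1.5625,v/1.5625,z)).round(1))
c=load()
# depth-based: block top & wing points
for nm in [0]:
    us=[];
    for v in range(172,200):
        for u in range(250,290):
            p=pix(c,u,v)
            if .136<p[2]<.165 and abs(toS(p)[0])<40 and abs(toS(p)[1]+125)<36: us.append(toS(p))
    us=np.array(us); print(len(us),us.mean(0)); U,s,V=np.linalg.svd(us[:,:2]-us[:,:2].mean(0)); print(s,V[0], us[:,:2].min(0),us[:,:2].max(0))
E
```

```text
blkL [  18.3 -154.   128. ]
blkR [ -23.6 -154.   128. ]
wing tip [ -21.2 -146.   156. ]
barL [   9.8 -173.4  106. ]
barR [ -15.9 -173.4  106. ]
bar2L [   9.3 -232.4  106. ]
bar2R [ -15.9 -232.4  106. ]
endblk [  10.1 -253.   112. ]
endblkR [ -17.2 -253.1  112. ]
brush end [  23.  -196.9  115. ]
55 [  -1.45735755 -124.93551218  151.50614227]
[112.04604552  26.86898001] [-0.74698315 -0.66484297] [ -23.25973917 -145.13332991] [  20.86746193 -105.02230144]
```

Call:
play_rows(motion=[[0,-0.007,0.0025,0.03,0],[0,-0.007,0.0025,0.07,0],[0,-0.007,0.0025,0.105,0],[0,-0.007,0.0025,0.122,0],[0,-0.007,0.0025,0.128,0],[0,-0.007,0.0025,0.128,0],[0,-0.007,0.0025,0.128,0]])

```text
time_s: 2.52
ee_pos: [0.5, -0.1197, 0.1143]
orientation: [-0.64, 0.768, -0.001, 0.001]
ft_force: [0.3, 0.8, 0.0]
grip_width: -0.0
grasp_force: 0.0
```

Call:
play_rows(motion=[[0,-0.003,0,0,0],[0,-0.007,0,0,0],[0,-0.011,0,0,0],[0,-0.015,0,0,0],[0,-0.019,0,0,0],[0,-0.023,0,0,0],[0,-0.027,0,0,0]])

```text
time_s: 3.4
ee_pos: [0.5045, -0.0927, 0.1135]
orientation: [-0.64, 0.768, -0.0, 0.0]
ft_force: [0.8, -2.3, 2.3]
grip_width: 0.0
grasp_force: 1.3
```

Call:
play_rows(motion=[[0,-0.003,0,0,0],[0,-0.006,0,0,0],[0,-0.01,0,0,0],[0,-0.014,0,0,0],[0,-0.018,0,0,0],[0,-0.022,0,0,0],[0,-0.025,0,0,0],[0,-0.028,0,0,0],[0,-0.03,0,0,0]])

```text
time_s: 4.53
ee_pos: [0.5098, -0.0631, 0.1133]
orientation: [-0.64, 0.768, -0.0, 0.0]
ft_force: [0.0, -3.2, 1.0]
grip_width: -0.0004
grasp_force: 1.3
```

```bash
python3 - <<'E'
from h import *; from station import env,read_camera; import cv2
o=env.get_obs(); print(o['ee_pos'],toS(o['ee_pos']),o['ft_force'])
c=read_camera('top'); cv2.imwrite('pics/top2.png',cv2.resize(c['frame'][100:200,165:315,::-1],None,fx=5.3,fy=5.3,interpolation=cv2.INTER_CUBIC))
E
```

```text
[ 0.50979923 -0.06314849  0.11329581] [  -1.83706854 -120.74057184  113.29580931] [ 0.03971844 -3.21790795  1.03643723]
```

View pics/top2.png

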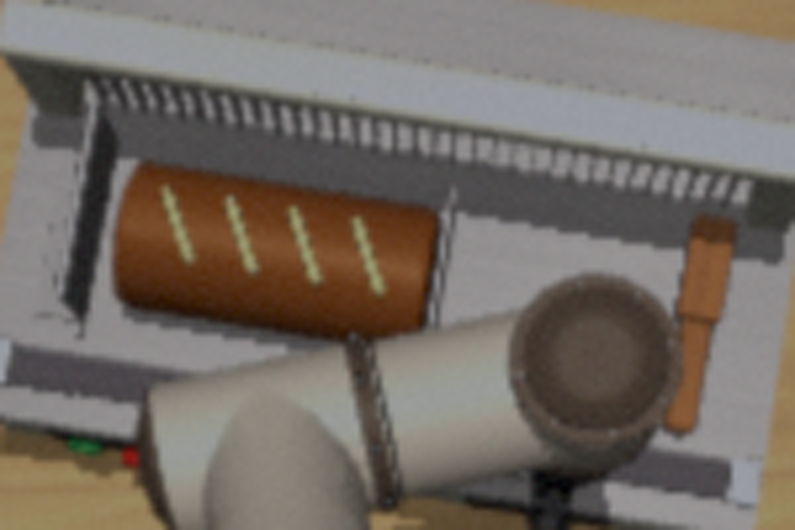

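Call:
play_rows(motion=[[0,-0.002,0,0,0],[0,-0.004,0,0,0],[0,-0.006,0,0,0],[0,-0.008,0,0,0],[0,-0.01,0,0,0],[0,-0.012,0,0,0],[0,-0.014,0,0,0]])

```text
time_s: 5.45
ee_pos: [0.5118, -0.0502, 0.1132]
orientation: [-0.64, 0.768, -0.0, -0.001]
ft_force: [1.4, -6.4, -0.8]
grip_width: 0.0003
grasp_force: 2.8
```

Call:
play_rows(motion=[[0,-0.001,0,0,0],[0,-0.002,0,0,0],[0,-0.003,0,0,0]])

```text
time_s: 5.82
ee_pos: [0.5124, -0.0473, 0.1131]
orientation: [-0.64, 0.768, -0.0, -0.001]
ft_force: [1.6, -6.5, 0.8]
grip_width: 0.0003
grasp_force: 2.7
```

Call:
play_rows(motion=[[0,-0.001,0,0,0],[0,-0.002,0,0,0]])

```text
time_s: 6.08
ee_pos: [0.5128, -0.0454, 0.1132]
orientation: [-0.64, 0.768, -0.0, -0.001]
ft_force: [1.5, -5.6, -0.1]
grip_width: -0.0002
grasp_force: 2.7
```

Call:
play_rows(motion=[[0,-0.001,0,0,0],[0,-0.002,0,0,0]])

```text
time_s: 6.32
ee_pos: [0.5131, -0.0434, 0.1131]
orientation: [-0.64, 0.768, -0.0, -0.001]
ft_force: [2.3, -6.2, 0.0]
grip_width: 0.0004
grasp_force: 2.7
```

Call:
play_rows(motion=[[0,-0.0007,0,0,0],[0,-0.0014,0,0,0]])

```text
time_s: 6.58
ee_pos: [0.5134, -0.042, 0.1131]
orientation: [-0.64, 0.768, -0.0, -0.001]
ft_force: [1.1, -5.6, -0.7]
grip_width: 0.0002
grasp_force: 2.7
```

```bash
python3 - <<'E'
from h import *; from station import env,read_camera; import cv2
o=env.get_obs(); print(o['ee_pos'],toS(o['ee_pos']),o['ft_force'])
c=read_camera('top'); cv2.imwrite('pics/top3.png',cv2.resize(c['frame'][100:180,160:260,::-1],None,fx=7.5,fy=7.5,interpolation=cv2.INTER_CUBIC))
E
```

```text
[ 0.51337797 -0.0420391   0.11313123] [ -2.10848367 -99.33169919 113.13123321] [ 1.11275867 -5.64121613 -0.65325128]
```

View pics/top3.png

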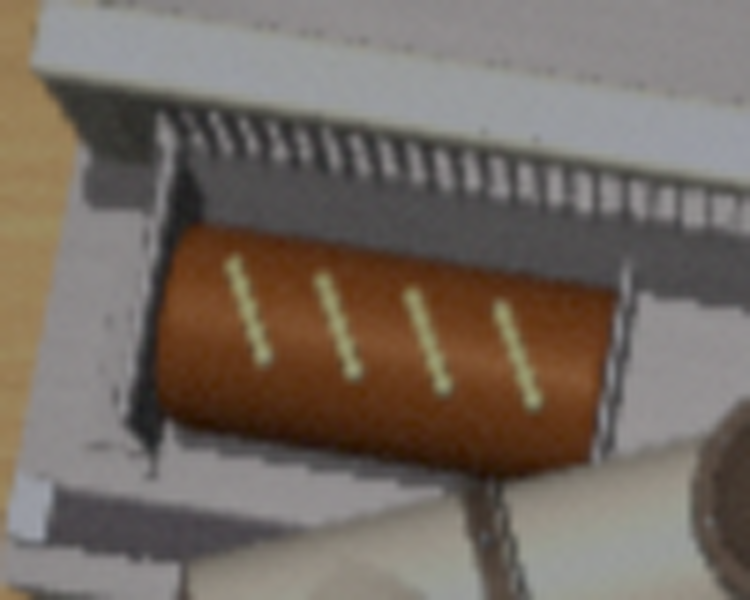

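Call:
play_rows(motion=[[0,-0.0007,0,0,0],[0,-0.0014,0,0,0]])

```text
time_s: 6.88
ee_pos: [0.5136, -0.0407, 0.1131]
orientation: [-0.64, 0.768, -0.0, -0.001]
ft_force: [1.3, -5.8, -0.1]
grip_width: -0.0003
grasp_force: 2.7
```

Call:
play_rows(motion=[[0,-0.0005,0,0,0],[0,-0.001,0,0,0]])

```text
time_s: 7.12
ee_pos: [0.5138, -0.0397, 0.1131]
orientation: [-0.64, 0.768, -0.0, -0.001]
ft_force: [2.0, -6.6, -0.2]
grip_width: -0.0002
grasp_force: 2.7
```

Call:
play_rows(motion=[[0,-0.0005,0,0,0],[0,-0.001,0,0,0]])

```text
time_s: 7.38
ee_pos: [0.5139, -0.039, 0.1132]
orientation: [-0.64, 0.768, -0.0, -0.001]
ft_force: [2.0, -8.0, -0.7]
grip_width: 0.0004
grasp_force: 4.0
```

Call:
play_rows(motion=[[0,-0.0004,0,0,0],[0,-0.0008,0,0,0]])

```text
time_s: 7.62
ee_pos: [0.5139, -0.039, 0.1132]
orientation: [-0.64, 0.768, -0.0, -0.002]
ft_force: [1.3, -11.0, -0.4]
grip_width: -0.0
grasp_force: 5.4
```

Call:
play_rows(motion=[[0,0.004,0,0,0],[0,0.008,0,0,0],[0,0.008,0,-0.04,0],[0,0.008,0,-0.08,0],[0,-0.01,0,-0.12,0],[0,-0.04,0,-0.15,0],[0,-0.07,0,-0.157,0],[0,-0.1,0,-0.157,0],[0,-0.115,0,-0.157,0],[0,-0.115,0,-0.157,0],[0,-0.115,0,-0.157,0]])

```text
time_s: 9.0
ee_pos: [0.5348, 0.0753, 0.27]
orientation: [-0.64, 0.768, 0.0, -0.0]
ft_force: [-0.7, 0.7, -0.3]
grip_width: 0.0001
grasp_force: 0.0
```

```bash
python3 - <<'E'
from h import *; from station import env,read_camera; import cv2
o=env.get_obs(); w=read_camera('wrist'); pickle.dump((o,w),open('w2.pkl','wb'))
print(o['time_s'],toS(o['ee_pos']),o['ft_force'])
a,b=wproj(w,o,S(-2.5,-54,150)); print(a,b)
u0,v0=int(a)-60,max(0,int(b)-50); print(u0,v0)
cv2.imwrite('pics/w2.png',cv2.resize(w['frame'][v0:v0+100,u0:u0+120,::-1],None,fx=6,fy=6,interpolation=cv2.INTER_CUBIC))
E
```

```text
9.0 [ -2.08431961  19.93635763 270.0399913 ] [-0.66253103  0.71683348 -0.32824101]
255.25254223870076 103.55758452289729
195 53
```

View pics/w2.png

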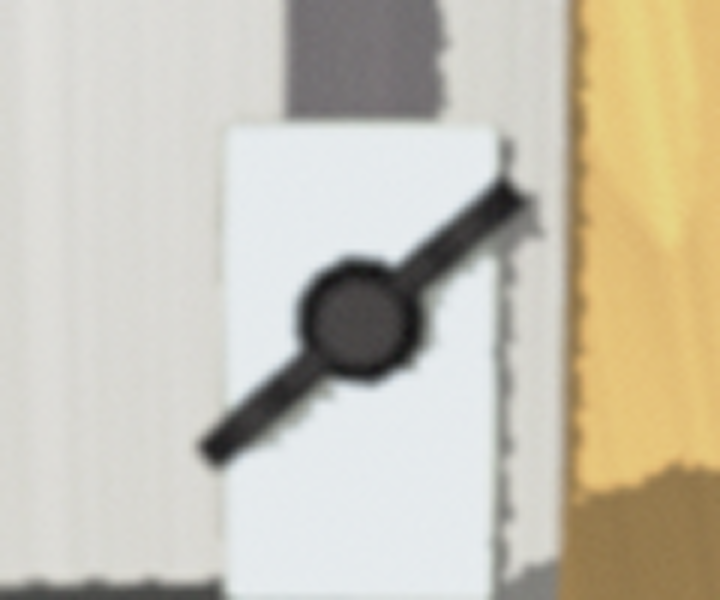

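```bash
python3 - <<'E'
from h import *
o,w=pickle.load(open('w2.pkl','rb'))
f=lambda u,v,z: toS(wpix(w,o,195+(u+.5)/6-.5,53+(v+.5)/6-.5,z)).round(1)
for a in [(361,319,.157),(512,192,.156),(213,455,.156),(228,126,.128),(497,126,.128)]: print(f(*a))
p=f(512,192,.156)-f(213,455,.156); print(np.linalg.norm(p),p)
E
```

```text
[ -2.1 -52.2 157. ]
[-23.5 -70.7 156. ]
[ 19.3 -32.6 156. ]
[ 18.9 -82.9 128. ]
[-23.3 -82.8 128. ]
57.30139614354959 [-42.8 -38.1   0. ]
```

Call:
play_rows(motion=[[0,0.03,-0.003,0.0,0],[0,0.065,-0.006,0.02,0],[0,0.09,-0.008,0.04,0],[0,0.098,-0.008,0.07,0],[0,0.098,-0.008,0.1,0],[0,0.098,-0.008,0.122,0],[0,0.098,-0.008,0.13,0],[0,0.098,-0.008,0.13,0],[0,0.098,-0.008,0.13,0]])

```text
time_s: 10.18
ee_pos: [0.5261, -0.022, 0.1414]
orientation: [-0.64, 0.768, -0.001, 0.001]
ft_force: [-0.1, 0.1, 0.3]
grip_width: 0.0004
grasp_force: 0.0
```

Call:
play_rows(motion=[[0,0.0011,0.0055,0,0],[0,0.0011,0.0103,0,0],[0,0.0003,0.0149,0,0],[0,-0.0013,0.0193,0,0],[0,-0.0037,0.0234,0,0],[0,-0.0067,0.027,0,0],[0,-0.0103,0.03,0,0],[0,-0.0144,0.0324,0,0],[0,-0.0188,0.034,0,0],[0,-0.0234,0.0348,0,0],[0,-0.0282,0.0348,0,0],[0,-0.0328,0.034,0,0],[0,-0.0372,0.0324,0,0],[0,-0.0413,0.03,0,0],[0,-0.0449,0.027,0,0],[0,-0.0449,0.027,0,0]])

```text
time_s: 12.18
ee_pos: [0.5075, 0.0275, 0.1403]
orientation: [-0.64, 0.768, -0.0, 0.0]
ft_force: [-0.2, 0.3, 0.0]
grip_width: 0.0
grasp_force: 0.0
```

Call:
play_rows(motion=[[0,0,0.003,-0.01,0],[0,0,0.003,-0.04,0],[0,-0.01,0,-0.08,0],[0,-0.035,-0.01,-0.12,0],[0,-0.053,-0.019,-0.13,0],[0,-0.053,-0.019,-0.13,0],[0,-0.053,-0.019,-0.13,0]])

```text
time_s: 13.05
ee_pos: [0.5343, 0.0754, 0.2699]
orientation: [-0.64, 0.768, 0.0, -0.001]
ft_force: [-0.6, 0.2, -0.8]
grip_width: -0.0001
grasp_force: 0.0
```

```bash
cat > look.py <<'E'
from h import *; from station import env,read_camera; import cv2,sys
def wing(o,w,name=None):
    a,b=wproj(w,o,S(-2.1,-52,156)); u0,v0=int(a)-60,int(b)-50; g=w['frame'][v0:v0+100,u0:u0+120]
    if name: cv2.imwrite(name,cv2.resize(g[:,:,::-1],None,fx=6,fy=6,interpolation=cv2.INTER_CUBIC))
    P=[]
    for v,u in zip(*np.where(g.max(2)<75)):
        p=toS(wpix(w,o,u+u0,v+v0,.156))
        if np.hypot(p[0]+2.1,p[1]+52)<34: P.append(p[:2])
    P=np.array(P); m=P.mean(0); d=np.linalg.svd(P-m)[2][0]
    print('n',len(P),'centre',m.round(1),'theta mod 180',np.degrees(np.arctan2(d[0],d[1]))%180)
if __name__=='__main__':
    wing(*pickle.load(open('w2.pkl','rb')))
    o=env.get_obs(); w=read_camera('wrist'); print(o['time_s'],toS(o['ee_pos'])); wing(o,w,sys.argv[1])
    import pickle; pickle.dump((o,w),open(sys.argv[1]+'.pkl','wb'))
E
python3 look.py pics/w3.png
```

```text
n 496 centre [ -2.5 -52.1] theta mod 180 48.87430919321808
13.05 [ -2.63550084  19.94894922 269.87848979]
n 503 centre [ -2.1 -52. ] theta mod 180 172.9349054300372
```

View pics/w3.png

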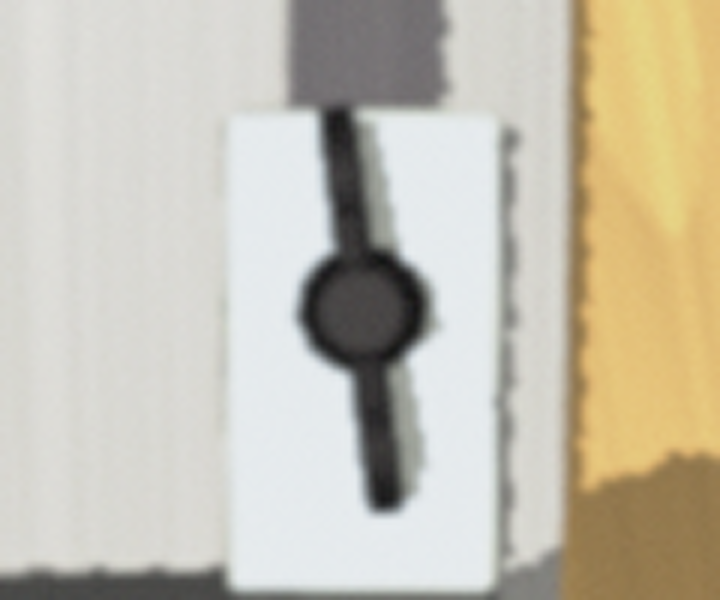

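Call:
play_rows(motion=[[0,0.03,-0.01,0.0,0],[0,0.06,-0.02,0.02,0],[0,0.08,-0.026,0.04,0],[0,0.08,-0.026,0.07,0],[0,0.08,-0.026,0.1,0],[0,0.08,-0.026,0.122,0],[0,0.08,-0.026,0.13,0],[0,0.08,-0.026,0.13,0]])

```text
time_s: 14.1
ee_pos: [0.5459, -0.0079, 0.1401]
orientation: [-0.64, 0.768, 0.0, -0.001]
ft_force: [0.2, 0.9, 0.3]
grip_width: 0.0001
grasp_force: 0.0
```

Call:
play_rows(motion=[[0,0.0044,0.0019,0,0],[0,0.0083,0.0044,0,0],[0,0.0118,0.0076,0,0],[0,0.0132,0.0095,0,0],[0,0.0146,0.0114,0,0],[0,0.0146,0.0114,0,0]])

```text
time_s: 14.85
ee_pos: [0.5326, -0.0199, 0.1405]
orientation: [-0.64, 0.768, -0.0, 0.0]
ft_force: [1.3, 0.2, 0.5]
grip_width: 0.0
grasp_force: 0.5
```

Call:
play_rows(motion=[[0,0.0006,0.001,0,0],[0,0.0012,0.002,0,0],[0,0.0016,0.003,0,0],[0,0.0021,0.0042,0,0]])

```text
time_s: 15.35
ee_pos: [0.5278, -0.0212, 0.1402]
orientation: [-0.64, 0.768, 0.0, -0.0]
ft_force: [1.2, -0.0, -0.2]
grip_width: -0.0001
grasp_force: 0.5
```

Call:
play_rows(motion=[[0,0.0004,0.0011,0,0],[0,0.0008,0.0022,0,0],[0,0.0011,0.0034,0,0],[0,0.0014,0.0045,0,0]])

```text
time_s: 15.85
ee_pos: [0.5231, -0.0218, 0.1403]
orientation: [-0.64, 0.768, 0.0, -0.0]
ft_force: [2.0, -0.5, 0.1]
grip_width: -0.0004
grasp_force: 0.5
```

Call:
play_rows(motion=[[0,0.0006,0.0047,0,0],[0,0.0003,0.0094,0,0],[0,-0.0007,0.0139,0,0],[0,-0.0026,0.0183,0,0],[0,-0.0051,0.0222,0,0],[0,-0.0083,0.0257,0,0],[0,-0.0121,0.0285,0,0],[0,-0.0163,0.0306,0,0],[0,-0.0208,0.032,0,0],[0,-0.0255,0.0326,0,0],[0,-0.0302,0.0323,0,0],[0,-0.0347,0.0313,0,0],[0,-0.0391,0.0294,0,0],[0,-0.0391,0.0294,0,0]])

```text
time_s: 17.6
ee_pos: [0.5018, 0.0225, 0.1403]
orientation: [-0.64, 0.768, 0.0, 0.0]
ft_force: [-1.2, -0.4, -0.8]
grip_width: -0.0001
grasp_force: 0.1
```

Call:
play_rows(motion=[[0,-0.002,-0.0012,0,0],[0,-0.0039,-0.0025,0,0],[0,-0.0057,-0.004,0,0],[0,-0.0074,-0.0057,0,0],[0,-0.0074,-0.0057,0,0]])

```text
time_s: 18.23
ee_pos: [0.5087, 0.0284, 0.1403]
orientation: [-0.64, 0.768, -0.0, 0.0]
ft_force: [-0.2, -0.1, 0.5]
grip_width: -0.0001
grasp_force: 0.1
```

Call:
play_rows(motion=[[0,0,0.003,-0.01,0],[0,0,0.003,-0.04,0],[0,-0.01,0,-0.08,0],[0,-0.035,-0.01,-0.12,0],[0,-0.052,-0.019,-0.13,0],[0,-0.052,-0.019,-0.13,0],[0,-0.052,-0.019,-0.13,0]])

```text
time_s: 19.1
ee_pos: [0.5356, 0.0756, 0.2699]
orientation: [-0.64, 0.768, 0.0, -0.001]
ft_force: [-0.0, -0.5, 0.6]
grip_width: 0.0
grasp_force: 0.0
```

```bash
python3 look.py pics/w4.png
```

```text
n 496 centre [ -2.5 -52.1] theta mod 180 48.87430919321808
19.1 [ -1.38582111  20.43514394 269.89918564]
n 508 centre [ -2.  -52.2] theta mod 180 174.95979896223128
```

Call:
play_rows(motion=[[0,0.03,-0.01,0.0,0],[0,0.06,-0.02,0.02,0],[0,0.081,-0.025,0.04,0],[0,0.081,-0.025,0.07,0],[0,0.081,-0.025,0.1,0],[0,0.081,-0.025,0.122,0],[0,0.081,-0.025,0.13,0],[0,0.081,-0.025,0.13,0]])

```text
time_s: 20.15
ee_pos: [0.5461, -0.0085, 0.1401]
orientation: [-0.64, 0.768, 0.0, -0.001]
ft_force: [0.2, -0.8, 0.7]
grip_width: 0.0
grasp_force: 0.0
```

Call:
play_rows(motion=[[0,0.0044,0.0019,0,0],[0,0.0083,0.0044,0,0],[0,0.0118,0.0076,0,0],[0,0.0132,0.0095,0,0],[0,0.0146,0.0114,0,0],[0,0.0146,0.0114,0,0]])

```text
time_s: 20.9
ee_pos: [0.5356, -0.0199, 0.1412]
orientation: [-0.641, 0.768, -0.002, 0.003]
ft_force: [5.8, 1.3, -3.2]
grip_width: -0.0
grasp_force: 3.2
```

Call:
play_rows(motion=[[0,0.0006,0.001,0,0],[0,0.0012,0.002,0,0],[0,0.0016,0.003,0,0]])

```text
time_s: 21.28
ee_pos: [0.5349, -0.0204, 0.1415]
orientation: [-0.641, 0.768, -0.003, 0.006]
ft_force: [12.6, 0.2, -7.2]
grip_width: -0.0001
grasp_force: 6.1
```

Call:
play_rows(motion=[[0,0.0002,0.0012,0,0],[0,0.0004,0.0024,0,0],[0,0.0004,0.003,0,0],[0,0.0004,0.003,0,0]])

```text
time_s: 21.78
ee_pos: [0.5345, -0.0202, 0.1418]
orientation: [-0.641, 0.767, -0.005, 0.008]
ft_force: [18.1, -1.7, -10.3]
grip_width: -0.0002
grasp_force: 8.6
```

```bash
python3 - <<'E'
from h import *; from station import env
o=env.get_obs(); print(toS(o['ee_pos']),o['ft_force'],np.linalg.norm(o['ft_force']),o['ft_torque'])
E
```

```text
[ 14.71136713 -74.03202337 141.78412933] [ 18.09239887  -1.74136015 -10.30602336] 20.894529172026935 [-0.54316755 -5.03694415 -0.05491281]
```

Call:
play_rows(motion=[[0,0.0,-0.006,0,0],[0,0.0,-0.014,0,0],[0,0,-0.014,-0.03,0],[0,-0.01,-0.01,-0.07,0],[0,-0.035,0.0,-0.11,0],[0,-0.065,0.01,-0.13,0],[0,-0.094,0.015,-0.13,0],[0,-0.094,0.015,-0.13,0],[0,-0.094,0.015,-0.13,0]])

```text
time_s: 22.9
ee_pos: [0.5278, 0.0732, 0.2698]
orientation: [-0.64, 0.768, 0.0, -0.001]
ft_force: [0.3, -0.5, -0.1]
grip_width: -0.0
grasp_force: 0.0
```

```bash
python3 look.py pics/w5.png; python3 - <<'E'
import cv2
a,b=[cv2.imread(f'pics/w{i}.png') for i in (4,5)]
cv2.imwrite('pics/w45.png',cv2.resize(cv2.hconcat([a,b]),(800,333)))
E
```

```text
n 496 centre [ -2.5 -52.1] theta mod 180 48.87430919321808
22.9 [ -8.61739752  16.61797786 269.80278052]
n 510 centre [ -2.5 -54.8] theta mod 180 179.90555108348016
```

View pics/w45.png

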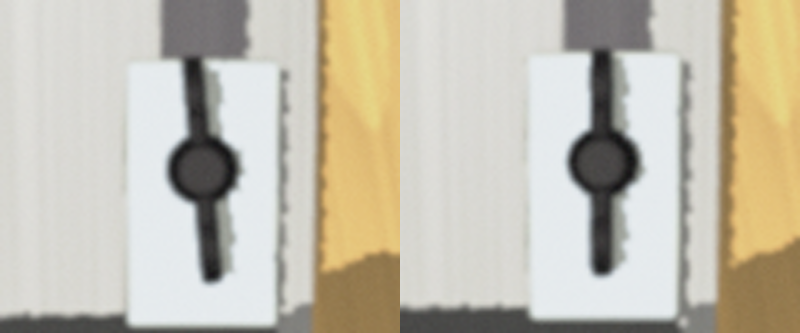

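```bash
python3 - <<'E'
from h import *
def edges(f):
    o,w=pickle.load(open(f,'rb')); g=w['frame'].astype(float).mean(2)
    # sample along slicer y at x=-8 (bar, clear of wing), height bar
    for nm,x,z,y0,y1 in [('block back edge',-14,.128,-100,-70),('bar/endblock',-3,.106,-245,-215),('endblk outer',-3,.112,-270,-240)]:
        ys=np.arange(y0,y1,.25); import cv2
        uv=np.array([wproj(w,o,S(x,y,z*1000)) for y in ys],np.float32)
        s=cv2.remap(g.astype(np.float32),uv[:,:1],uv[:,1:],cv2.INTER_LINEAR)[:,0]
        d=np.abs(np.gradient(cv2.GaussianBlur(s[:,None],(1,9),0)[:,0])); i=d.argmax(); print(f,nm,ys[i],d[i].round(1),uv[i])
for f in ['w2.pkl','pics/w3.png.pkl','pics/w4.png.pkl','pics/w5.png.pkl']: edges(f)
E
```

```text
w2.pkl block back edge -83.5 7.2 [267.5667   72.77109]
w2.pkl bar/endblock -245.0 0.0 [255.792    -62.635605]
w2.pkl endblk outer -270.0 0.0 [255.77388 -82.31045]
pics/w3.png.pkl block back edge -83.25 6.8 [266.95068  72.99424]
pics/w3.png.pkl bar/endblock -245.0 0.0 [255.2763   -62.719006]
pics/w3.png.pkl endblk outer -270.0 0.0 [255.26836 -82.399  ]
pics/w4.png.pkl block back edge -83.0 7.2 [268.3033   72.76115]
pics/w4.png.pkl bar/endblock -245.0 0.0 [256.48093  -63.059544]
pics/w4.png.pkl endblk outer -270.0 0.0 [256.47095 -82.7167 ]
pics/w5.png.pkl block back edge -85.5 11.7 [260.50546  74.19383]
pics/w5.png.pkl bar/endblock -245.0 0.0 [249.61864  -60.181293]
pics/w5.png.pkl endblk outer -270.0 0.0 [249.63359 -80.00863]
```

Call:
play_rows(motion=[[0,0.04,0.01,0,0],[0,0.08,0.03,0,0],[0,0.12,0.05,0,0],[0,0.16,0.07,0,0],[0,0.2,0.09,0,0],[0,0.24,0.11,0,0],[0,0.27,0.12,0,0],[0,0.27,0.12,0,0]])

```text
time_s: 23.95
ee_pos: [0.3601, -0.172, 0.2702]
orientation: [-0.639, 0.77, 0.0, -0.0]
ft_force: [0.3, 0.2, -0.5]
grip_width: 0.0
grasp_force: 0.0
```

```bash
python3 - <<'E'
from h import *; from station import env,read_camera; import cv2
o=env.get_obs(); print(o['time_s'],toS(o['ee_pos']))
c=read_camera('top'); pickle.dump(c,open('top4.pkl','wb'))
# dark wing/hub centroid + axis, via depth
us=[]
for v in range(160,200):
    for u in range(220,290):
        p=toS(pix(c,u,v))
        if 136<p[2]<165 and abs(p[0]+2)<12 and -90<p[1]<-20: us.append(p)
us=np.array(us); print('screw',us[:,:2].mean(0),us.min(0),us.max(0))
def prof(x,z,y0,y1):
    ys=np.arange(y0,y1,1.); uv=np.array([proj(c,S(x,y,z)) for y in ys],np.float32)
    s=cv2.remap(c['frame'].astype(np.float32),uv[:,:1],uv[:,1:],cv2.INTER_LINEAR)[:,0]
    d=cv2.remap(c['range_z'],uv[:,:1],uv[:,1:],cv2.INTER_NEAREST)[:,0]; return [(int(y),*a.astype(int),int(1000*b)) for y,a,b in zip(ys,s,d)]
print('guide',*prof(85,172,-25,10)[::2],sep='\n'); print('cheek',*prof(85,172,180,205)[::2],sep='\n')
cv2.imwrite('pics/top4.png',cv2.resize(c['frame'][110:190,165:285,::-1],None,fx=6.6,fy=6.6,interpolation=cv2.INTER_CUBIC))
E
```

```text
23.95 [-129.50764385 -254.65573883  270.2360961 ]
screw [ -0.64371903 -56.22564166] [ -8.76910804 -85.10708956 137.98501843] [  6.53280284 -26.95504936 157.51864981]
guide
(-25, np.int64(146), np.int64(142), np.int64(143), 1327)
(-23, np.int64(146), np.int64(142), np.int64(143), 1327)
(-21, np.int64(146), np.int64(143), np.int64(143), 1324)
(-19, np.int64(142), np.int64(139), np.int64(139), 1324)
(-17, np.int64(134), np.int64(132), np.int64(132), 1324)
(-15, np.int64(101), np.int64(99), np.int64(99), 1322)
(-13, np.int64(78), np.int64(76), np.int64(76), 1322)
(-11, np.int64(76), np.int64(73), np.int64(74), 1253)
(-9, np.int64(84), np.int64(80), np.int64(80), 1253)
(-7, np.int64(93), np.int64(87), np.int64(85), 1245)
(-5, np.int64(77), np.int64(61), np.int64(53), 1250)
(-3, np.int64(74), np.int64(47), np.int64(32), 1250)
(-1, np.int64(98), np.int64(58), np.int64(33), 1248)
(1, np.int64(113), np.int64(68), np.int64(38), 1248)
(3, np.int64(121), np.int64(77), np.int64(44), 1246)
(5, np.int64(123), np.int64(78), np.int64(45), 1243)
(7, np.int64(124), np.int64(79), np.int64(45), 1243)
(9, np.int64(123), np.int64(79), np.int64(45), 1249)
cheek
(180, np.int64(115), np.int64(69), np.int64(38), 1251)
(182, np.int64(115), np.int64(69), np.int64(38), 1251)
(184, np.int64(115), np.int64(69), np.int64(37), 1251)
(186, np.int64(115), np.int64(69), np.int64(38), 1250)
(188, np.int64(112), np.int64(68), np.int64(37), 1250)
(190, np.int64(104), np.int64(61), np.int64(30), 1250)
(192, np.int64(89), np.int64(53), np.int64(26), 1250)
(194, np.int64(69), np.int64(44), np.int64(22), 1254)
(196, np.int64(71), np.int64(59), np.int64(49), 1245)
(198, np.int64(83), np.int64(81), np.int64(81), 1245)
(200, np.int64(117), np.int64(114), np.int64(116), 1238)
(202, np.int64(129), np.int64(126), np.int64(128), 1238)
(204, np.int64(123), np.int64(120), np.int64(121), 1321)
```

View pics/top4.png

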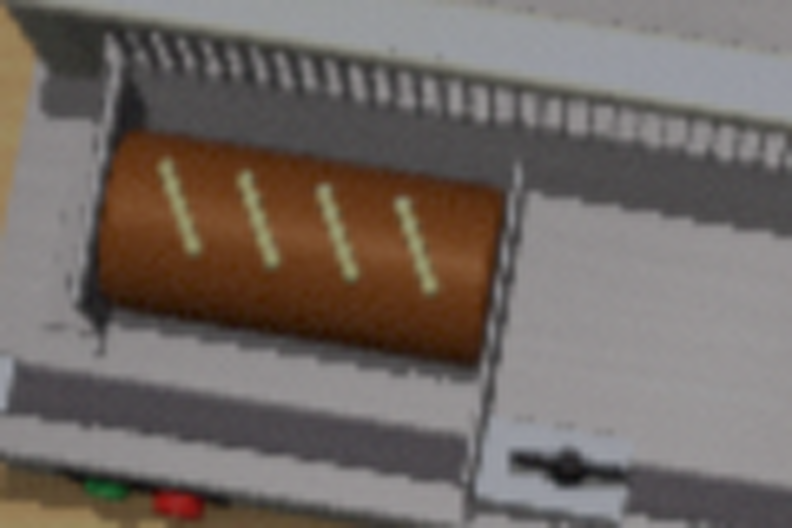

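Call:
play_rows(motion=[[0,-0.04,-0.02,0,0],[0,-0.08,-0.04,0,0],[0,-0.12,-0.065,0,0],[0,-0.16,-0.09,0.02,0],[0,-0.189,-0.103,0.05,0],[0,-0.189,-0.103,0.085,0],[0,-0.189,-0.103,0.115,0],[0,-0.189,-0.103,0.13,0],[0,-0.189,-0.103,0.13,0]])

```text
time_s: 25.12
ee_pos: [0.4965, -0.0025, 0.1389]
orientation: [-0.641, 0.768, 0.001, -0.002]
ft_force: [0.2, -0.1, 1.2]
grip_width: 0.0001
grasp_force: 0.0
```

Call:
play_rows(motion=[[0,0.0041,-0.0024,0,0],[0,0.0077,-0.0054,0,0],[0,0.0107,-0.009,0,0],[0,0.0119,-0.0111,0,0],[0,0.0131,-0.0131,0,0],[0,0.0139,-0.0153,0,0]])

```text
time_s: 25.88
ee_pos: [0.5095, -0.0194, 0.1402]
orientation: [-0.64, 0.768, 0.0, -0.0]
ft_force: [0.3, -0.2, 0.7]
grip_width: 0.0002
grasp_force: 0.6
```

Call:
play_rows(motion=[[0,0.0008,-0.0022,0,0],[0,0.0014,-0.0045,0,0],[0,0.0016,-0.0068,0,0],[0,0.0016,-0.0116,0,0],[0,0.0008,-0.0162,0,0],[0,-0.0008,-0.0206,0,0],[0,-0.0008,-0.0206,0,0]])

```text
time_s: 26.75
ee_pos: [0.5309, -0.0221, 0.1403]
orientation: [-0.64, 0.768, -0.0, 0.0]
ft_force: [0.1, 0.2, -0.8]
grip_width: -0.0003
grasp_force: 0.2
```

```bash
python3 - <<'E'
from h import *; from station import env
o=env.get_obs(); print(toS(o['ee_pos']),o['ft_force'])
E
```

```text
[ 11.51170088 -76.59574469 140.31530978] [ 0.12036587  0.23596389 -0.75882544]
```

Call:
play_rows(motion=[[0,0.003,-0.003,-0.01,0],[0,0.004,-0.003,-0.035,0],[0,0.02,0.007,-0.04,0],[0,0.0354,0.0135,-0.035,0],[0,0.0354,0.0135,0.0,0],[0,0.0354,0.0135,0.022,0],[0,0.0354,0.0135,0.027,0],[0,0.0354,0.0135,0.027,0]])

```text
time_s: 27.75
ee_pos: [0.5101, -0.0551, 0.1131]
orientation: [-0.64, 0.768, 0.0, -0.0]
ft_force: [0.3, 0.5, 0.4]
grip_width: -0.0003
grasp_force: 0.0
```

Call:
play_rows(motion=[[0,-0.002,0,0,0],[0,-0.005,0,0,0],[0,-0.008,0,0,0],[0,-0.01,0,0,0],[0,-0.012,0,0,0]])

```text
time_s: 28.38
ee_pos: [0.5127, -0.0425, 0.1134]
orientation: [-0.64, 0.768, -0.0, 0.0]
ft_force: [-0.2, -0.4, 0.9]
grip_width: 0.0003
grasp_force: 0.0
```

Call:
play_rows(motion=[[0,-0.001,0,0,0],[0,-0.002,0,0,0]])

```text
time_s: 28.62
ee_pos: [0.5129, -0.0411, 0.1133]
orientation: [-0.64, 0.768, -0.0, -0.0]
ft_force: [-0.2, -3.5, 0.8]
grip_width: -0.0
grasp_force: 1.3
```

Call:
play_rows(motion=[[0,-0.0006,0,0,0],[0,-0.0012,0,0,0]])

```text
time_s: 28.88
ee_pos: [0.5131, -0.0399, 0.1133]
orientation: [-0.64, 0.768, -0.0, -0.0]
ft_force: [-0.9, -1.9, 0.3]
grip_width: 0.0003
grasp_force: 1.3
```

Call:
play_rows(motion=[[0,-0.0005,0,0,0],[0,-0.001,0,0,0]])

```text
time_s: 29.12
ee_pos: [0.5133, -0.0389, 0.1133]
orientation: [-0.64, 0.768, -0.0, -0.0]
ft_force: [1.1, -4.3, -1.3]
grip_width: 0.0
grasp_force: 2.5
```

Call:
play_rows(motion=[[0,-0.0005,0,0,0],[0,-0.001,0,0,0]])

```text
time_s: 29.38
ee_pos: [0.5132, -0.0389, 0.1133]
orientation: [-0.64, 0.768, -0.0, -0.001]
ft_force: [1.0, -9.1, 0.0]
grip_width: -0.0006
grasp_force: 4.6
```

Call:
play_rows(motion=[[0,0.004,0,0,0],[0,0.008,0,0,0],[0,0.008,0,-0.04,0],[0,0.008,0,-0.08,0],[0,-0.01,0,-0.12,0],[0,-0.04,0,-0.15,0],[0,-0.07,0,-0.157,0],[0,-0.1,0,-0.157,0],[0,-0.115,0,-0.157,0],[0,-0.115,0,-0.157,0],[0,-0.115,0,-0.157,0]])

```text
time_s: 30.75
ee_pos: [0.534, 0.0748, 0.2701]
orientation: [-0.64, 0.768, 0.0, -0.0]
ft_force: [0.4, -0.0, -1.0]
grip_width: -0.0001
grasp_force: 0.0
```

```bash
python3 look.py pics/w6.png; cat > edge.py <<'E'
from h import *; import sys,cv2
for f in sys.argv[1:]:
    o,w=pickle.load(open(f,'rb')); g=w['frame'].astype(np.float32).mean(2); r=[]
    for x in (-14,-10,10,13):
        ys=np.arange(-100,-70,.25); uv=np.array([wproj(w,o,S(x,y,128)) for y in ys],np.float32)
        s=cv2.remap(g,uv[:,:1],uv[:,1:],cv2.INTER_LINEAR); r.append(ys[np.abs(np.gradient(cv2.GaussianBlur(s,(1,9),0)[:,0])).argmax()])
    print(f,r)
E
python3 edge.py w2.pkl pics/w4.png.pkl pics/w5.png.pkl pics/w6.png.pkl
```

```text
n 496 centre [ -2.5 -52.1] theta mod 180 48.87430919321808
30.75 [ -2.82582075  19.35715295 270.10381106]
n 507 centre [ -2.6 -51.7] theta mod 180 110.38114019492616
w2.pkl [np.float64(-83.5), np.float64(-83.5), np.float64(-83.25), np.float64(-82.75)]
pics/w4.png.pkl [np.float64(-83.0), np.float64(-83.25), np.float64(-83.25), np.float64(-82.5)]
pics/w5.png.pkl [np.float64(-85.5), np.float64(-85.5), np.float64(-85.5), np.float64(-85.0)]
pics/w6.png.pkl [np.float64(-83.25), np.float64(-83.25), np.float64(-83.25), np.float64(-82.5)]
```

Call:
play_rows(motion=[[0,0.03,0.006,0.0,0],[0,0.06,0.012,0.02,0],[0,0.0905,0.0185,0.04,0],[0,0.0905,0.0185,0.07,0],[0,0.0905,0.0185,0.1,0],[0,0.0905,0.0185,0.122,0],[0,0.0905,0.0185,0.13,0],[0,0.0905,0.0185,0.13,0]])

```text
time_s: 31.8
ee_pos: [0.4998, -0.0107, 0.1404]
orientation: [-0.64, 0.768, -0.0, -0.0]
ft_force: [0.1, 0.4, 0.3]
grip_width: 0.0001
grasp_force: 0.0
```

Call:
play_rows(motion=[[0,-0.0036,0.003,0,0],[0,-0.0077,0.0054,0,0],[0,-0.0121,0.007,0,0],[0,-0.0167,0.0078,0,0],[0,-0.0215,0.0078,0,0],[0,-0.0261,0.007,0,0],[0,-0.0292,0.0059,0,0],[0,-0.0322,0.0045,0,0],[0,-0.035,0.0027,0,0],[0,-0.0372,0.001,0,0],[0,-0.0392,-0.001,0,0],[0,-0.0392,-0.001,0,0]])

```text
time_s: 33.3
ee_pos: [0.5082, 0.0284, 0.1403]
orientation: [-0.64, 0.768, -0.0, 0.0]
ft_force: [-1.6, 0.2, 0.2]
grip_width: -0.0003
grasp_force: 0.1
```

Call:
play_rows(motion=[[0,0,-0.001,0,0],[0,0,-0.002,0,0],[0,0,-0.003,0,0]])

```text
time_s: 33.67
ee_pos: [0.5108, 0.0277, 0.1403]
orientation: [-0.64, 0.768, 0.0, 0.0]
ft_force: [-0.9, 0.8, 0.8]
grip_width: 0.0001
grasp_force: 0.4
```

Call:
play_rows(motion=[[0,0,-0.001,0,0],[0,0,-0.002,0,0],[0,0,-0.003,0,0]])

```text
time_s: 34.05
ee_pos: [0.512, 0.0273, 0.1402]
orientation: [-0.64, 0.768, 0.001, -0.001]
ft_force: [-8.1, 4.4, 5.5]
grip_width: -0.0002
grasp_force: 4.3
```

Call:
play_rows(motion=[[0,0,-0.001,0,0],[0,0,-0.002,0,0],[0,0,-0.003,0,0]])

```text
time_s: 34.42
ee_pos: [0.5125, 0.0266, 0.1401]
orientation: [-0.64, 0.768, 0.003, -0.004]
ft_force: [-13.4, 8.0, 10.8]
grip_width: -0.0002
grasp_force: 7.7
```

Call:
play_rows(motion=[[0,0,0.006,0,0],[0,0,0.012,0,0],[0,0,0.012,-0.03,0],[0,-0.01,0.008,-0.07,0],[0,-0.03,0,-0.11,0],[0,-0.053,-0.009,-0.13,0],[0,-0.053,-0.009,-0.13,0],[0,-0.053,-0.009,-0.13,0],[0,-0.053,-0.009,-0.13,0]])

```text
time_s: 35.55
ee_pos: [0.5343, 0.0763, 0.2692]
orientation: [-0.64, 0.768, 0.0, -0.001]
ft_force: [0.4, 0.8, -0.1]
grip_width: -0.0001
grasp_force: 0.0
```

```bash
python3 look.py pics/w7.png;python3 edge.py w2.pkl pics/w6.png.pkl pics/w7.png.pkl
```

```text
n 496 centre [ -2.5 -52.1] theta mod 180 48.87430919321808
35.55 [ -2.82127066  20.81737006 269.17357304]
n 493 centre [ -2.1 -52.9] theta mod 180 0.2258275289230707
w2.pkl [np.float64(-83.5), np.float64(-83.5), np.float64(-83.25), np.float64(-82.75)]
pics/w6.png.pkl [np.float64(-83.25), np.float64(-83.25), np.float64(-83.25), np.float64(-82.5)]
pics/w7.png.pkl [np.float64(-84.0), np.float64(-84.0), np.float64(-84.0), np.float64(-83.25)]
```

Call:
play_rows(motion=[[0,0.04,0,0.0,0],[0,0.08,0,0.02,0],[0,0.115,0,0.04,0],[0,0.133,0,0.06,0],[0,0.133,0,0.1,0],[0,0.133,0,0.14,0],[0,0.133,0,0.156,0],[0,0.133,0,0.156,0]])

```text
time_s: 36.6
ee_pos: [0.5098, -0.0544, 0.1128]
orientation: [-0.64, 0.768, 0.001, -0.002]
ft_force: [0.6, 0.2, -0.2]
grip_width: -0.0
grasp_force: 0.0
```

Call:
play_rows(motion=[[0,-0.004,0,0,0],[0,-0.008,0,0,0],[0,-0.011,0,0,0],[0,-0.013,0,0,0],[0,-0.0135,0,0,0]])

```text
time_s: 37.22
ee_pos: [0.5136, -0.0403, 0.1145]
orientation: [-0.64, 0.768, -0.0, 0.0]
ft_force: [-0.1, 0.9, -0.6]
grip_width: -0.0003
grasp_force: 0.0
```

Call:
play_rows(motion=[[0,-0.0006,0,0,0],[0,-0.0012,0,0,0]])

```text
time_s: 37.48
ee_pos: [0.5136, -0.0397, 0.1143]
orientation: [-0.64, 0.768, -0.0, -0.0]
ft_force: [0.1, -2.5, -0.2]
grip_width: 0.0
grasp_force: 0.8
```

Call:
play_rows(motion=[[0,-0.001,0,0,0],[0,-0.002,0,0,0],[0,-0.0025,0,0,0]])

```text
time_s: 37.85
ee_pos: [0.5137, -0.0389, 0.1144]
orientation: [-0.64, 0.768, -0.001, -0.002]
ft_force: [0.3, -11.2, -1.0]
grip_width: 0.0001
grasp_force: 4.7
```

Call:
play_rows(motion=[[0,-0.0006,0,0,0],[0,-0.001,0,0,0],[0,-0.001,0,0,0]])

```text
time_s: 38.22
ee_pos: [0.5137, -0.0389, 0.1144]
orientation: [-0.64, 0.768, -0.001, -0.002]
ft_force: [1.7, -14.6, 0.0]
grip_width: -0.0001
grasp_force: 5.7
```

Call:
play_rows(motion=[[0,0.006,0,0,0],[0,0.014,0,0,0],[0,0.014,0,-0.04,0],[0,0.014,0,-0.09,0],[0,0.05,0.02,-0.14,0],[0,0.09,0.05,-0.15,0],[0,0.13,0.08,-0.15,0],[0,0.16,0.11,-0.15,0],[0,0.16,0.11,-0.15,0]])

```text
time_s: 39.35
ee_pos: [0.3754, -0.1742, 0.2647]
orientation: [-0.639, 0.769, -0.0, 0.001]
ft_force: [0.4, 0.2, 0.1]
grip_width: -0.0
grasp_force: 0.0
```

```bash
python3 - <<'E'
from h import *; from station import env,read_camera
o=env.get_obs(); print(o['time_s'],toS(o['ee_pos']))
for n,c in [('before',pickle.load(open('top4.pkl','rb'))),('now',read_camera('top'))]:
    us=np.array([p for v in range(160,200) for u in range(220,290) for p in [toS(pix(c,u,v))] if 136<p[2]<165 and abs(p[0]+2)<12 and -90<p[1]<-20])
    d=np.linalg.svd(us[:,:2]-us[:,:2].mean(0))[2][0]; print(n,us[:,:2].mean(0),d)
print(env.finish_job())
E
```

```text
39.35 [-114.12745489 -254.18162574  264.68438011]
before [ -0.64371903 -56.22564166] [-0.0070983  -0.99997481]
now [ -0.85117998 -54.35628533] [-0.00872945 -0.9999619 ]
the job is handed in; nothing more can be done
None
```

I handed the job in at 39.35 s of the 64 s limit: the loaf is snug between the guide and the cheek, and the wing screw is against its stop with its wings along the bar. The first tightening dragged the guide back about 2 mm, so I loosened the screw with a fingertip, pushed the guide snug again and retightened.

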